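# Third hand for a plant-ladder joint

### The job

Be the gardener's third hand while a rung is screwed to the cross rail of a plant ladder: pick up the longer of the two loose pine battens, bring one end square between the two dark cheeks on the sprung cross rail of the jig, with the batten level on the jig's bed or just above it, and press it lengthwise against the rail with a steady push of about 12 newtons for at least two seconds. Never drive the rail to the end of its spring travel, and leave the shorter batten, the widger, the scoop and the seed tin where they are. Finish while still holding: keep the batten in the gripper and pressed like that, do not let go or back off.

Things in the scene. Friction and masses are not known exactly. Their poses are not given: they have to be found in the camera images.
- long_batten: the longer loose pine batten, a plain bar 220 mm long with a square 38 x 38 mm section, about 0.17 kg, lying flat on the bench; origin at the centre of its underside, x along its length, z up; both ends are alike and either may go first
- long_batten_center (a point): the middle of the longer batten: 19 mm above its underside, 110 mm from either end
- short_batten: the shorter pine batten, 140 mm long, same 38 x 38 mm section, lying flat; not wanted, leave it alone; origin at the centre of its underside, x along its length
- jig: plywood jig fixed to the bench: flat bed 260 mm (x) by 190 mm (y), 12 mm thick, with an upright wooden back block 68 mm high along its +x edge (from 96 mm to 128 mm in x). Between bed front and block stands the sprung cross rail. Origin at the centre of the underside, z up, x from the open front of the bed towards the back block: this is the direction to press in
- rail_face (a point): middle of the cross rail's flat front face, 31 mm above the bench: where the middle of the batten's end belongs (its height with the batten on the bed). Two dark cheeks stick out 10 mm from the face, 40 mm high, 50 mm apart; the batten's end goes between them. Axes as the jig's: x into the rail. Moves with the rail; relaxed it lies 30 mm ahead (+x) of the jig's origin
- rail (a joint): the pine cross rail, 180 mm long (y), 22 mm thick, 14 to 60 mm above the bench, standing across the jig on two coil springs. Value: how far it is pushed back along the jig's x, in m: 0 relaxed, 0.025 at the end of travel. The springs yield 1.25 mm per newton without preload (800 N/m), so a push of 12 N reads 0.015
- widger: thin stainless widger, 190 mm long, up to 20 mm wide, 7 mm high, lying flat; bystander; x along its length
- scoop: lime-green plastic scoop, about 210 mm long, 66 mm wide, 40 mm high, lying flat; bystander; origin where handle and blade meet, blade towards +x
- seed_tin: metal seed tin 79 x 114 mm, 71 mm high, round button on its front; bystander; origin at the centre of its underside

How it is judged:
By the outcome, as a careful person would: the job done as asked, in the order asked, and still so for the second after the job is handed in, while the arm keeps its last pose, push and grip.
It also fails if it takes over 48 s, if anything falls off the work surface, if the arm or the gripper's body presses on something with over 40 N, if the wrist force passes 120 N, or if a joint passes its speed limit or range.

### The arm

A 6-joint arm with a two-finger parallel gripper is mounted at the origin on the work surface. World frame = base frame: x ahead of the robot, y to its left, z up, the work surface at z = 0. Lengths are in m, angles in rad, forces in N, time in s.
With the tool pointing down it reaches from about 0.3 to 0.775 m from the base axis. Payload 14.6 kg.
Tool frame: the origin (TCP) lies on the mounting face of the last link; the fingertips stand 199 mm ahead of it and the grasp point (between the pads) lies 180 mm ahead of it; z points along the fingers, y is the line along which they close (so a half turn about z gives the same grasp; the last joint's range is limited). The gripper opens to 94 mm and grips with 3 to 60 N. Pads are 16 mm wide; open, the fingers measure 119 mm over their backs; the gripper's body (75 mm by 177 mm) begins 78 mm behind the grasp point.
Start: joints at [1.133, 0.3, 1.521, -0, 1.321, -0.067], TCP at [0.199, 0.513, 0.405] pointing down, gripper open.
Joint ranges: [-3.03, 3.03], [-0.79, 2.21], [0.23, 2.52], [-1.04, 4.18], [0, 3.07], [-2.55, 2.55]. Speed limits (rad/s): [2.22, 2.22, 2.57, 3.14, 3.14, 3.14].

### API

Orientations are given as [roll, pitch, yaw] about the fixed x, y, z axes, in that order (R = Rz(yaw) Ry(pitch) Rx(roll)).
In Python, from station import get_obs, camera, hand_in gives the robot as it stands.
- The arm moves only by the tool apply_moves, never from a script. Its argument "increments" is a list of rows, each an object of numbers: "tx", "ty", "tz": the shift along the tool's x, y, z as a fraction of full scale; "ax", "ay", "az": the turn, a rotation vector about the tool's x, y, z as a fraction of full scale. In form: [{"tx": .., "ty": .., "tz": .., "ax": .., "ay": .., "az": ..}, ...]. A call has 1 to 12 rows; each row shifts and turns the commanded pose from where the row before left it, along the tool's axes as they then stand; what a row does not reach is not made up. Full scale, the value 1, is 30 mm for a shift and 5 degrees for a turn. A row lasts 1/8 s, in which the tool goes at most 62.5 mm and 10.7 degrees, less where a joint would pass 70% of its speed; a pose out of reach is approached as far as the arm can. A call with a number of a shift or a turn outside -1 to 1 is refused whole. A call with a gripper value outside its range is refused whole. "jaw" is the closure, from 0 (fully open) to 1 (shut), set as the call begins (left out, the last holds). The fingers move at their own pace and stop on an object; "force" is the grip in N (left out, the last holds). Time passes only in rows, so rows that do not move let the fingers close. It gives the time, the measured TCP pose, the force, the opening and the grip force at its end, in the units of the state.
- get_obs(): the state, without advancing time (a new reading comes with each control period).
- camera(name): name is "scene" or "top" or "wrist"; returns a dict with "pixels" (400x640x3 uint8, red, green, blue), "camera_matrix" (3x3 intrinsics, pixels), "R" (3x3) and "t" (3): a world point X has camera coordinates R X + t; the wrist camera has in their place "T_tool_cam" (4x4, takes a point from camera to tool coordinates, whose origin is the TCP and whose axes are the flange's). Camera axes: x right, y down, z forward; pixel columns grow to the right and rows downward; lengths in m; the calibration is good to about 2 mm. A picture is of the moment at which its call begins: read the wrist's pose just before it. There is no depth.
- hand_in(): hands the job in; it is judged then, once.
The state is a dict: "time_s": time; "qpos": joint angles; "joint_vel": joint speeds; "tau": joint torques, N m; "ee_pos": TCP position; "eef_rot": TCP orientation; "force": force on the tool from outside, world axes, zero at the start; "moment": the same for the moment, N m; "grip_width": finger opening in m; "grip_force": force on a finger pad.
Only numpy, scipy, OpenCV 4.12 (cv2) and the standard library are available. Lean on these libraries where they do the work, as an engineer would, in place of code of your own. Each camera call takes 0.05 s, during which the arm holds its last target. There are 200 camera calls.

## Working session

There is one attempt and no reset: what is moved stays moved. The work goes in short steps, Python scripts to look and compute and a tool call to move; the robot and the scene stay as the last step left them, time stands still between calls to the robot, and variables do not carry over. Pictures are saved under pics/ and viewed, at most 10 in all, crops included, and the job is handed in when it is done.

Besides the shell and the picture viewer there is one more tool, called after "Emit:" as name([rows], argument=value, ...), one row to a line, values as JSON. apply_moves: Moves the arm, as the interface text tells. Its arguments: {"type":"object","properties":{"increments":{"type":"array"},"jaw":{"type":"number"},"force":{"type":"number"}},"required":["increments"]}

```bash
mkdir -p pics
python3 - <<'E'
from station import *
import cv2,pickle
o=get_obs();print(o)
d={}
for n in("top","scene"):
    c=camera(n);d[n]=c;cv2.imwrite(f"pics/{n}0.png",c["pixels"][:,:,::-1])
    print(n,c["camera_matrix"],c["R"],c["t"])
pickle.dump(d,open("d.pkl","wb"))
E
```

```text
{'time_s': 0.0, 'qpos': array([ 1.13337806e+00,  3.00454721e-01,  1.52156167e+00, -8.93610344e-06,
        1.32070417e+00, -6.65720916e-02]), 'joint_vel': array([-0.00068092,  0.00074305, -0.00184889,  0.00024961,  0.00141726,
        0.00035215]), 'tau': array([ 1.44872138e-03, -5.31806695e+01, -3.52733874e+01,  7.09446031e-02,
        2.43432366e-02, -8.04072056e-05]), 'ee_pos': array([0.19929785, 0.51258703, 0.4041034 ]), 'eef_rot': array([-3.14046667e+00, -6.63951679e-05,  2.77074866e+00]), 'force': array([-0.52981431,  0.4238144 , -0.50912954]), 'moment': array([-0.02054156,  0.00855548,  0.04535503]), 'grip_force': 0.0, 'grip_width': 0.09420455800835294}
top [[414.52122129   0.         321.45700255]
 [  0.         414.52122129 201.16357466]
 [  0.           0.           1.        ]] [[-2.51695325e-02 -9.99671141e-01 -4.90956556e-03]
 [-9.82198533e-01  2.56435184e-02 -1.86087214e-01]
 [ 1.86151916e-01  1.38439905e-04 -9.82520964e-01]] [0.06429543 0.57404248 1.2788989 ]
scene [[372.23602689   0.         323.6481997 ]
 [  0.         372.23602689 190.3921965 ]
 [  0.           0.           1.        ]] [[ 0.31165543  0.95009236 -0.01397831]
 [ 0.74353449 -0.25300587 -0.61898667]
 [-0.5916311   0.1825172  -0.78527709]] [-0.23979361 -0.38965695  1.37636521]
```

View pics/top0.png

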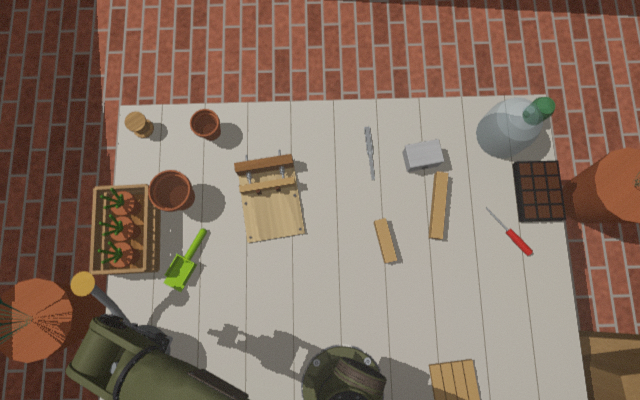

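View pics/scene0.png

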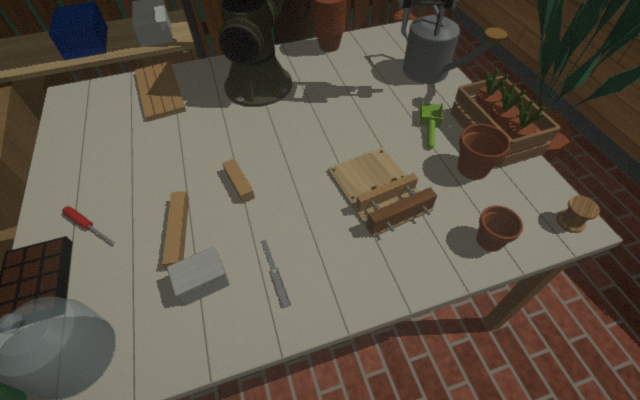

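The top view shows the long batten at (439,206), with its far end near the tin at (424,154). The short batten is at (385,241), the jig bed at (271,215) and the rail at (267,184).

```bash
cat > h.py <<'E'
import numpy as np,cv2
def ray(c,uv,z,R=None,t=None):
    R=c["R"] if R is None else R; t=c["t"] if t is None else t
    uv=np.atleast_2d(np.array(uv,float)); K=c["camera_matrix"]
    d=(np.linalg.inv(K)@np.c_[uv,np.ones(len(uv))].T).T@R
    o=-R.T@t
    return o+d*((z-o[2])/d[:,2])[:,None]
def wrist_Rt(o,c):
    from scipy.spatial.transform import Rotation as Q
    T=np.eye(4);T[:3,:3]=Q.from_euler('xyz',o["eef_rot"]).as_matrix();T[:3,3]=o["ee_pos"]
    M=np.linalg.inv(T@c["T_tool_cam"]);return M[:3,:3],M[:3,3]
E
python3 - <<'E'
import pickle,cv2,numpy as np
from h import *
c=pickle.load(open("d.pkl","rb"))["top"]
im=c["pixels"];hsv=cv2.cvtColor(im,cv2.COLOR_RGB2HSV)
m=((hsv[:,:,1]>90)&(hsv[:,:,0]<30)).astype(np.uint8)*255
for b in[(425,165,455,245),(370,212,402,268),(232,150,308,245)]:
    q=np.zeros_like(m);q[b[1]:b[3],b[0]:b[2]]=m[b[1]:b[3],b[0]:b[2]]
    k,_=cv2.findContours(q,0,2);k=max(k,key=cv2.contourArea)
    r=cv2.minAreaRect(k);P=cv2.boxPoints(r);print(r,P.tolist())
    print(ray(c,P,.038).round(3),ray(c,[r[0]],.03).round(3))
# jig by hand: bed front corners, rail ends top
print(ray(c,[(249,241),(304,235),(241,204)],.012).round(3))
print(ray(c,[(240,184),(296,176)],.06).round(3))
I=cv2.resize(im[140:260,225:315][:,:,::-1],None,fx=5,fy=5,interpolation=2);J=cv2.resize(im[130:250,370:470][:,:,::-1],None,fx=3,fy=5,interpolation=2)
cv2.imwrite("pics/c1.png",np.hstack([I,J]))
E
```

```text
((438.0448913574219, 204.96209716796875), (14.034687042236328, 66.35334777832031), 4.763641834259033) [[428.2966003417969, 237.44140625], [433.8069763183594, 171.3172607421875], [447.7931823730469, 172.4827880859375], [442.2828063964844, 238.60693359375]]
[[ 0.452 -0.289  0.038]
 [ 0.669 -0.323  0.038]
 [ 0.664 -0.369  0.038]
 [ 0.447 -0.333  0.038]] [[ 0.558 -0.331  0.03 ]]
((384.88177490234375, 240.4315643310547), (43.54499053955078, 12.689884185791016), 75.0685806274414) [[373.14111328125, 221.02908325195312], [385.40252685546875, 217.75936889648438], [396.6224365234375, 259.83404541015625], [384.36102294921875, 263.103759765625]]
[[ 0.509 -0.115  0.038]
 [ 0.519 -0.155  0.038]
 [ 0.383 -0.184  0.038]
 [ 0.374 -0.144  0.038]] [[ 0.446 -0.151  0.03 ]]
((265.3999938964844, 177.3000030517578), (38.7639045715332, 58.05247116088867), 80.78897094726562) [[233.64553833007812, 162.81423950195312], [290.949462890625, 153.52169799804688], [297.1544494628906, 191.7857666015625], [239.85052490234375, 201.07830810546875]]
[[0.716 0.337 0.038]
 [0.743 0.147 0.038]
 [0.612 0.128 0.038]
 [0.586 0.315 0.038]] [[0.665 0.233 0.03 ]]
[[0.457 0.289 0.012]
 [0.472 0.109 0.012]
 [0.581 0.317 0.012]]
[[0.638 0.311 0.06 ]
 [0.659 0.13  0.06 ]]
```

View pics/c1.png

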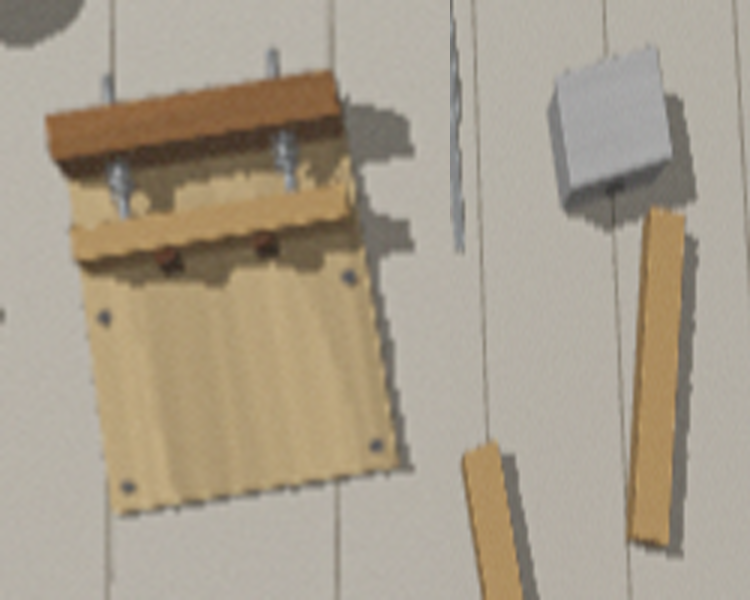

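Emit:
apply_moves([
  {"az":-0.82},
  {"az":-0.82},
  {"az":-0.82},
  {"tx":-0.62,"ty":-0.99},
  {"tx":-0.62,"ty":-0.99},
  {"tx":-0.62,"ty":-0.99},
  {"tx":-0.62,"ty":-0.99},
  {"tx":-0.62,"ty":-0.99},
  {"tx":-0.62,"ty":-0.99},
  {"tx":-0.62,"ty":-0.99},
  {"tx":-0.62,"ty":-0.99},
  {"tx":-0.62,"ty":-0.99},
], jaw=0)

```text
schema error: expected keys tx, ty, tz, ax, ay, az
```

Emit:
apply_moves([
  {"tx":-0.62,"ty":-0.99},
  {"tx":-0.62,"ty":-0.99},
  {"tx":-0.62,"ty":-0.99},
  {"tx":-0.62,"ty":-0.99},
  {"tx":-0.62,"ty":-0.99},
  {"tx":-0.62,"ty":-0.99},
  {"tx":-0.62,"ty":-0.99},
  {"tx":-0.62,"ty":-0.99},
  {"tx":-0.62,"ty":-0.99},
  {"tx":-0.62,"ty":-0.99},
  {"tx":-0.62,"ty":-0.99},
  {"tx":-0.62,"ty":-0.99},
])

```text
schema error: expected keys tx, ty, tz, ax, ay, az
```

Emit:
apply_moves([
  {"tx":-0.62,"ty":-0.99},
  {"tx":-0.62,"ty":-0.99},
  {"tx":-0.62,"ty":-0.99},
  {"tx":-0.62,"ty":-0.99},
  {"tx":-0.62,"ty":-0.99},
  {},
  {},
])

```text
schema error: expected keys tx, ty, tz, ax, ay, az
```

Run:
```python
from station import *
from h import *
import pickle
o=get_obs();c=camera("wrist");print(o["ee_pos"],o["eef_rot"],o["qpos"],o["time_s"],c["T_tool_cam"])
pickle.dump((o,c),open("w1.pkl","wb"))
cv2.imwrite("pics/w1.png",c["pixels"][:,:,::-1])
```

```text
[0.19927113 0.51260504 0.40416134] [-3.14059143e+00 -6.59451755e-05  2.77081273e+00] [ 1.13343505e+00  3.00404795e-01  1.52148951e+00 -8.40602881e-07
  1.32070174e+00 -6.65811809e-02] 0.1 [[ 2.82536516e-05 -9.71589552e-01 -2.36672224e-01  6.90061481e-02]
 [ 9.99999961e-01  9.28605958e-05 -2.61833573e-04 -1.08073194e-03]
 [ 2.76372288e-04 -2.36672208e-01  9.71589517e-01  2.04571842e-02]
 [ 0.00000000e+00  0.00000000e+00  0.00000000e+00  1.00000000e+00]]
```

View pics/w1.png

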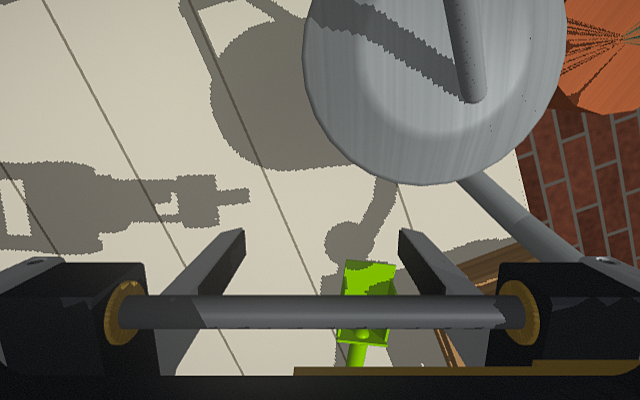

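All keys are required in each row. The wrist camera looks towards tool +x, so I'll grasp with tool +x pointing at the rail (yaw about -0.156).

Emit:
apply_moves([
  {"tx":-0.97,"ty":-0.99,"tz":0,"ax":0,"ay":0,"az":0},
  {"tx":-0.97,"ty":-0.99,"tz":0,"ax":0,"ay":0,"az":0},
  {"tx":-0.97,"ty":-0.99,"tz":0,"ax":0,"ay":0,"az":0},
  {"tx":-0.97,"ty":-0.99,"tz":0,"ax":0,"ay":0,"az":0},
  {"tx":-0.97,"ty":-0.99,"tz":0,"ax":0,"ay":0,"az":0},
  {"tx":-0.97,"ty":-0.99,"tz":0,"ax":0,"ay":0,"az":0},
  {"tx":-0.97,"ty":-0.99,"tz":0,"ax":0,"ay":0,"az":0},
  {"tx":-0.97,"ty":-0.99,"tz":0,"ax":0,"ay":0,"az":0},
  {"tx":-0.97,"ty":-0.99,"tz":0,"ax":0,"ay":0,"az":0},
  {"tx":-0.97,"ty":-0.99,"tz":0,"ax":0,"ay":0,"az":0},
  {"tx":-0.97,"ty":-0.99,"tz":0,"ax":0,"ay":0,"az":0},
], jaw=0)

```text
time_s: 1.52
ee_pos: [0.3795, 0.0908, 0.4047]
eef_rot: [3.142, 0.0, 2.771]
force: [0.3, -0.1, -0.0]
grip_width: 0.0941
grip_force: 0.0
```

Emit:
apply_moves([
  {"tx":-0.97,"ty":-0.99,"tz":0,"ax":0,"ay":0,"az":0},
  {"tx":-0.97,"ty":-0.99,"tz":0,"ax":0,"ay":0,"az":0},
  {"tx":-0.97,"ty":-0.99,"tz":0,"ax":0,"ay":0,"az":0},
  {"tx":-0.97,"ty":-0.99,"tz":0,"ax":0,"ay":0,"az":0},
  {"tx":-0.97,"ty":-0.99,"tz":0,"ax":0,"ay":0,"az":0},
  {"tx":-0.97,"ty":-0.99,"tz":0,"ax":0,"ay":0,"az":0},
  {"tx":-0.97,"ty":-0.99,"tz":0,"ax":0,"ay":0,"az":0},
  {"tx":-0.97,"ty":-0.99,"tz":0,"ax":0,"ay":0,"az":0},
  {"tx":-0.97,"ty":-0.99,"tz":0,"ax":0,"ay":0,"az":0},
  {"tx":-0.97,"ty":-0.99,"tz":0,"ax":0,"ay":0,"az":0},
  {"tx":-0.97,"ty":-0.99,"tz":0,"ax":0,"ay":0,"az":0},
])

```text
time_s: 2.9
ee_pos: [0.5596, -0.3296, 0.4043]
eef_rot: [3.141, -0.001, 2.771]
force: [0.6, 0.3, 0.0]
grip_width: 0.0939
grip_force: 0.0
```

Emit:
apply_moves([
  {"tx":0,"ty":0,"tz":0.1,"ax":0,"ay":0,"az":1},
  {"tx":0,"ty":0,"tz":0.1,"ax":0,"ay":0,"az":1},
  {"tx":0,"ty":0,"tz":0.1,"ax":0,"ay":0,"az":1},
  {"tx":0,"ty":0,"tz":0.1,"ax":0,"ay":0,"az":1},
  {"tx":0,"ty":0,"tz":0.1,"ax":0,"ay":0,"az":1},
  {"tx":0,"ty":0,"tz":0.1,"ax":0,"ay":0,"az":1},
  {"tx":0,"ty":0,"tz":0.1,"ax":0,"ay":0,"az":1},
  {"tx":0,"ty":0,"tz":0.1,"ax":0,"ay":0,"az":1},
  {"tx":0,"ty":0,"tz":0.1,"ax":0,"ay":0,"az":1},
  {"tx":0,"ty":0,"tz":0.1,"ax":0,"ay":0,"az":1},
  {"tx":0,"ty":0,"tz":0.1,"ax":0,"ay":0,"az":1},
])

```text
time_s: 4.28
ee_pos: [0.5592, -0.3284, 0.3712]
eef_rot: [-3.141, -0.0, 1.808]
force: [0.1, -0.6, -0.1]
grip_width: 0.0939
grip_force: 0.0
```

Emit:
apply_moves([
  {"tx":0,"ty":0,"tz":0.1,"ax":0,"ay":0,"az":1},
  {"tx":0,"ty":0,"tz":0.1,"ax":0,"ay":0,"az":1},
  {"tx":0,"ty":0,"tz":0.1,"ax":0,"ay":0,"az":1},
  {"tx":0,"ty":0,"tz":0.1,"ax":0,"ay":0,"az":1},
  {"tx":0,"ty":0,"tz":0.1,"ax":0,"ay":0,"az":1},
  {"tx":0,"ty":0,"tz":0.1,"ax":0,"ay":0,"az":1},
  {"tx":0,"ty":0,"tz":0.1,"ax":0,"ay":0,"az":1},
  {"tx":0,"ty":0,"tz":0.1,"ax":0,"ay":0,"az":1},
  {"tx":0,"ty":0,"tz":0.1,"ax":0,"ay":0,"az":1},
  {"tx":0,"ty":0,"tz":0.1,"ax":0,"ay":0,"az":1},
  {"tx":0,"ty":0,"tz":0.1,"ax":0,"ay":0,"az":1},
])

```text
time_s: 5.65
ee_pos: [0.5592, -0.3284, 0.3382]
eef_rot: [-3.141, 0.0, 0.848]
force: [0.1, -0.1, 0.1]
grip_width: 0.0938
grip_force: 0.0
```

Emit:
apply_moves([
  {"tx":0,"ty":0,"tz":0.1,"ax":0,"ay":0,"az":1},
  {"tx":0,"ty":0,"tz":0.1,"ax":0,"ay":0,"az":1},
  {"tx":0,"ty":0,"tz":0.1,"ax":0,"ay":0,"az":1},
  {"tx":0,"ty":0,"tz":0.1,"ax":0,"ay":0,"az":1},
  {"tx":0,"ty":0,"tz":0.1,"ax":0,"ay":0,"az":1},
  {"tx":0,"ty":0,"tz":0.1,"ax":0,"ay":0,"az":1},
  {"tx":0,"ty":0,"tz":0.1,"ax":0,"ay":0,"az":1},
  {"tx":0,"ty":0,"tz":0.1,"ax":0,"ay":0,"az":1},
  {"tx":0,"ty":0,"tz":0.1,"ax":0,"ay":0,"az":1},
  {"tx":0,"ty":0,"tz":0.1,"ax":0,"ay":0,"az":1},
  {"tx":0,"ty":0,"tz":0.1,"ax":0,"ay":0,"az":1},
  {"tx":0,"ty":0,"tz":0,"ax":0,"ay":0,"az":0.5},
])

```text
time_s: 7.15
ee_pos: [0.5592, -0.3283, 0.305]
eef_rot: [-3.141, 0.001, -0.155]
force: [0.2, -0.3, -0.1]
grip_width: 0.0943
grip_force: 0.0
```

```bash
cat > look.py <<'E'
from station import *
from h import *
import pickle,sys
n=sys.argv[1]
o=get_obs();c=camera("wrist");print(o["ee_pos"],o["eef_rot"],o["qpos"],o["force"],o["time_s"])
pickle.dump((o,c),open(n+".pkl","wb"))
cv2.imwrite(f"pics/{n}.png",c["pixels"][:,:,::-1])
E
python3 look.py w2
```

```text
[ 0.55917515 -0.32832142  0.30501106] [-3.14115242e+00  1.01405885e-03 -1.54714419e-01] [-5.87390222e-01  6.06553569e-01  1.31773287e+00 -2.72029699e-05
  1.21841142e+00  1.13813015e+00] [ 0.16329355 -0.34167137 -0.05661553] 7.15
```

View pics/w2.png

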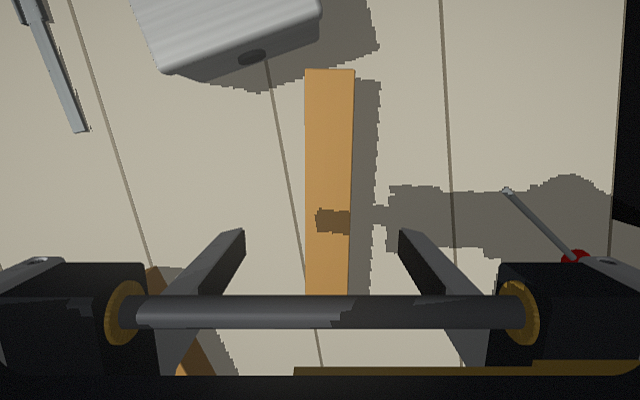

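The wrist view shows the batten between the open fingers, with its far end at about (305–354, 69). Next I measure its axis and end.

Run:
```python
import pickle
from h import *
o,c=pickle.load(open("w2.pkl","rb"));R,t=wrist_Rt(o,c)
hsv=cv2.cvtColor(c["pixels"],cv2.COLOR_RGB2HSV)
m=(hsv[:,:,1]>90)&(hsv[:,:,0]<30);m[:,:295]=0;m[:,365:]=0
mid=[]
for v in range(75,290,30):
    u=np.where(m[v])[0]
    if len(u)<20: continue
    P=ray(c,[(u.min(),v),(u.max()+1,v)],.038,R,t);print(v,u.min(),u.max(),P.round(4)[:,:2].tolist());mid.append(P.mean(0))
e=ray(c,[(329,69)],.038,R,t)[0]
mid=np.array(mid);d=mid[0]-mid[-1];yaw=np.arctan2(d[1],d[0]);u=np.array([np.cos(yaw),np.sin(yaw),0]);cen=e-.11*u
print("yaw",yaw,"end",e,"cen",cen)
y=o["eef_rot"][2];D=cen-o["ee_pos"];print("tool dx,dy mm",1e3*(D[0]*np.cos(y)+D[1]*np.sin(y)),1e3*(D[0]*np.sin(y)-D[1]*np.cos(y)))
```

```text
75 305 354 [[0.6649, -0.3333], [0.6592, -0.3702]]
105 305 353 [[0.6439, -0.3298], [0.6381, -0.3667]]
135 305 352 [[0.6218, -0.3261], [0.6161, -0.363]]
165 305 351 [[0.5988, -0.3222], [0.593, -0.3592]]
195 305 350 [[0.5747, -0.3181], [0.5689, -0.3552]]
225 305 349 [[0.5494, -0.3138], [0.5436, -0.351]]
255 305 348 [[0.5228, -0.3094], [0.517, -0.3466]]
285 305 347 [[0.4949, -0.3046], [0.4891, -0.342]]
yaw -0.165848961784185 end [ 0.66628071 -0.3516363   0.038     ] cen [ 0.55779007 -0.33347643  0.038     ]
tool dx,dy mm -0.5741604644590734 5.306874253919395
```

Emit:
apply_moves([
  {"tx":0,"ty":0.18,"tz":0,"ax":0,"ay":0,"az":0.13},
  {"tx":0,"ty":0,"tz":0.84,"ax":0,"ay":0,"az":0},
  {"tx":0,"ty":0,"tz":0.84,"ax":0,"ay":0,"az":0},
  {"tx":0,"ty":0,"tz":0.84,"ax":0,"ay":0,"az":0},
  {"tx":0,"ty":0,"tz":0.5,"ax":0,"ay":0,"az":0},
  {"tx":0,"ty":0,"tz":0.34,"ax":0,"ay":0,"az":0},
  {"tx":0,"ty":0,"tz":0,"ax":0,"ay":0,"az":0},
])

```text
time_s: 8.07
ee_pos: [0.5584, -0.3338, 0.2046]
eef_rot: [-3.141, 0.0, -0.164]
force: [0.0, -0.4, 0.4]
grip_width: 0.0939
grip_force: 0.0
```

Emit:
apply_moves([
  {"tx":0,"ty":0,"tz":0,"ax":0,"ay":0,"az":0},
  {"tx":0,"ty":0,"tz":0,"ax":0,"ay":0,"az":0},
  {"tx":0,"ty":0,"tz":0,"ax":0,"ay":0,"az":0},
  {"tx":0,"ty":0,"tz":0,"ax":0,"ay":0,"az":0},
  {"tx":0,"ty":0,"tz":0,"ax":0,"ay":0,"az":0},
  {"tx":0,"ty":0,"tz":0,"ax":0,"ay":0,"az":0},
  {"tx":0,"ty":0,"tz":0,"ax":0,"ay":0,"az":0},
  {"tx":0,"ty":0,"tz":0,"ax":0,"ay":0,"az":0},
], jaw=1, force=50)

```text
time_s: 9.07
ee_pos: [0.5584, -0.3337, 0.2049]
eef_rot: [-3.142, -0.0, -0.164]
force: [0.4, -0.4, -0.7]
grip_width: 0.038
grip_force: 50.0
```

Emit:
apply_moves([
  {"tx":0,"ty":0,"tz":-0.5,"ax":0,"ay":0,"az":0},
  {"tx":0,"ty":0,"tz":-1,"ax":0,"ay":0,"az":0},
  {"tx":0,"ty":0,"tz":-1,"ax":0,"ay":0,"az":0},
  {"tx":0,"ty":0,"tz":-1,"ax":0,"ay":0,"az":0},
  {"tx":0,"ty":0,"tz":-0.5,"ax":0,"ay":0,"az":0},
  {"tx":0,"ty":0,"tz":0,"ax":0,"ay":0,"az":-0.8},
  {"tx":0,"ty":0,"tz":0,"ax":0,"ay":0,"az":-0.8},
  {"tx":0,"ty":0,"tz":0,"ax":0,"ay":0,"az":-0.8},
  {"tx":0,"ty":0,"tz":0,"ax":0,"ay":0,"az":-0.8},
])

```text
time_s: 10.2
ee_pos: [0.5583, -0.3337, 0.3245]
eef_rot: [-3.141, 0.001, 0.118]
force: [-0.4, -0.5, -2.4]
grip_width: 0.0377
grip_force: 50.0
```

Emit:
apply_moves([
  {"tx":-0.04,"ty":-1,"tz":0,"ax":0,"ay":0,"az":0},
  {"tx":-0.04,"ty":-1,"tz":0,"ax":0,"ay":0,"az":0},
  {"tx":-0.04,"ty":-1,"tz":0,"ax":0,"ay":0,"az":0},
  {"tx":-0.04,"ty":-1,"tz":0,"ax":0,"ay":0,"az":0},
  {"tx":-0.04,"ty":-1,"tz":0,"ax":0,"ay":0,"az":0},
  {"tx":-0.04,"ty":-1,"tz":0,"ax":0,"ay":0,"az":0},
  {"tx":-0.04,"ty":-1,"tz":0,"ax":0,"ay":0,"az":0},
  {"tx":-0.04,"ty":-1,"tz":0,"ax":0,"ay":0,"az":0},
  {"tx":-0.04,"ty":-1,"tz":0,"ax":0,"ay":0,"az":0},
])

```text
time_s: 11.32
ee_pos: [0.5163, -0.0658, 0.3248]
eef_rot: [-3.141, 0.0, 0.115]
force: [0.1, 0.4, -2.3]
grip_width: 0.0374
grip_force: 50.0
```

Emit:
apply_moves([
  {"tx":-0.04,"ty":-1,"tz":0,"ax":0,"ay":0,"az":0},
  {"tx":-0.04,"ty":-1,"tz":0,"ax":0,"ay":0,"az":0},
  {"tx":-0.04,"ty":-1,"tz":0,"ax":0,"ay":0,"az":0},
  {"tx":-0.04,"ty":-1,"tz":0,"ax":0,"ay":0,"az":0},
  {"tx":-0.04,"ty":-1,"tz":0,"ax":0,"ay":0,"az":0},
  {"tx":-0.04,"ty":-1,"tz":0,"ax":0,"ay":0,"az":0},
  {"tx":-0.04,"ty":-1,"tz":0,"ax":0,"ay":0,"az":0},
  {"tx":-0.04,"ty":-1,"tz":0,"ax":0,"ay":0,"az":0},
  {"tx":-0.04,"ty":-1,"tz":0,"ax":0,"ay":0,"az":0},
  {"tx":0,"ty":0,"tz":0,"ax":0,"ay":0,"az":0},
  {"tx":0,"ty":0,"tz":0,"ax":0,"ay":0,"az":0},
])

```text
time_s: 12.7
ee_pos: [0.4748, 0.1998, 0.3247]
eef_rot: [3.141, 0.0, 0.115]
force: [0.9, -0.0, -1.5]
grip_width: 0.0376
grip_force: 50.0
```

```bash
python3 look.py w3
```

```text
[0.47482711 0.19980243 0.32471939] [3.14135385e+00 4.36956754e-04 1.15398588e-01] [ 3.27212027e-01  3.05541501e-01  1.71038887e+00 -1.56859723e-04
  1.12613968e+00  1.78267722e+00] [ 0.94007439 -0.00508048 -1.52285484] 12.7
```

View pics/w3.png

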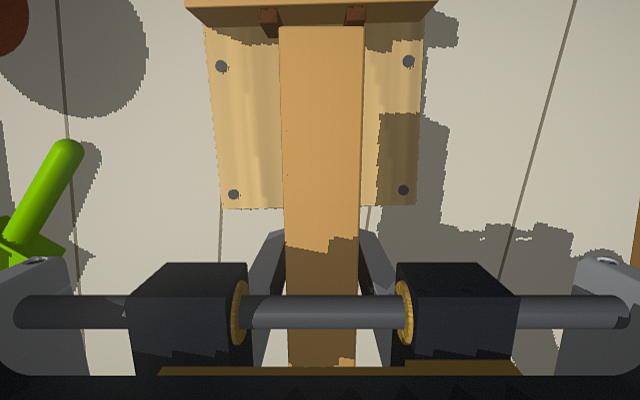

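Run:
```python
import pickle
from h import *
o,c=pickle.load(open("w3.pkl","rb"));R,t=wrist_Rt(o,c);y=o["eef_rot"][2]
def tl(P): # tool-frame xy mm
    D=P-o["ee_pos"];return np.c_[D[:,0]*np.cos(y)+D[:,1]*np.sin(y),-D[:,0]*np.sin(y)+D[:,1]*np.cos(y)]*1e3
print("screws",tl(ray(c,[(221,66),(408,61),(233,194.5),(403,190)],.013,R,t)).round(1).tolist(),"(forward, left)")
print("batten end",tl(ray(c,[(279,26),(363,26),(289,235),(359,235)],.1593-0.001,R,t)).round(1).tolist())
I=cv2.resize(c["pixels"][0:60,180:440,::-1],None,fx=3,fy=5,interpolation=2)
cv2.imwrite("pics/c3.png",I)
```

```text
screws [[119.4, 87.0], [123.5, -76.3], [4.4, 84.3], [8.8, -79.2]] (forward, left)
batten end [[109.3, 17.3], [109.3, -18.5], [15.2, 15.4], [15.2, -19.5]]
```

View pics/c3.png

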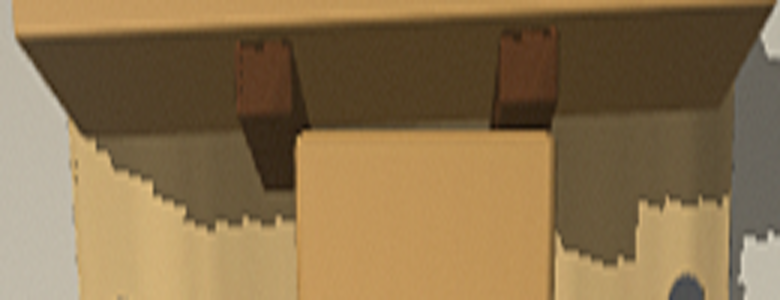

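Run:
```python
import pickle
from h import *
o,c=pickle.load(open("w3.pkl","rb"));R,t=wrist_Rt(o,c);y=o["eef_rot"][2]
def tl(P):
    D=P-o["ee_pos"];return (np.c_[D[:,0]*np.cos(y)+D[:,1]*np.sin(y),-D[:,0]*np.sin(y)+D[:,1]*np.cos(y)]*1e3).round(1).tolist()
print("rail top edge",tl(ray(c,[(185,7.8),(438,.6)],.06,R,t)))
for z in(.048,.052,.056):print("cheek tops front",z,tl(ray(c,[(258.7,22.4),(277.3,22.4),(346,20.4),(365,20.4)],z,R,t)))
hsv=cv2.cvtColor(c["pixels"],cv2.COLOR_RGB2HSV);g=cv2.cvtColor(c["pixels"],cv2.COLOR_RGB2GRAY).astype(float)
gx=cv2.Sobel(g,cv2.CV_64F,1,0)
A=[];B=[]
for v in range(40,180,10):
    A.append((275+np.abs(gx[v,275:295]).argmax(),v));B.append((352+np.abs(gx[v,352:370]).argmax(),v))
for E in(A,B):
    E=np.array(E);p=np.polyfit(E[:,1],E[:,0],1);print(E[:,0],tl(ray(c,[(np.polyval(p,30)+.5,30),(np.polyval(p,180)+.5,180)],.1583,R,t)))
```

```text
rail top edge [[149.1, 95.3], [153.6, -82.5]]
cheek tops front 0.048 [[143.4, 46.0], [143.4, 32.1], [144.7, -19.1], [144.7, -33.3]]
cheek tops front 0.052 [[142.2, 45.3], [142.2, 31.6], [143.5, -18.8], [143.5, -32.8]]
cheek tops front 0.056 [[141.0, 44.5], [141.0, 31.1], [142.3, -18.6], [142.3, -32.3]]
[278 278 278 278 278 279 279 279 280 280 280 281 281 281] [[107.8, 17.9], [42.9, 18.1]]
[363 365 364 364 364 364 363 363 363 362 362 362 361 361] [[107.8, -19.5], [42.9, -19.9]]
```

The crop shows the cheeks' top faces centred at about u=312 and the rail's front top edge from (185,8) to (438,1). Relative to the tool, the jig is turned 0.025 rad. The batten needs to go 3.4 mm to the left, and the gap to the rail face is about 42 mm.

Emit:
apply_moves([
  {"tx":0,"ty":0,"tz":0,"ax":0,"ay":0,"az":-0.29},
  {"tx":0,"ty":-0.11,"tz":0,"ax":0,"ay":0,"az":0},
  {"tx":0,"ty":0,"tz":0.9,"ax":0,"ay":0,"az":0},
  {"tx":0,"ty":0,"tz":0.9,"ax":0,"ay":0,"az":0},
  {"tx":0,"ty":0,"tz":0.9,"ax":0,"ay":0,"az":0},
  {"tx":0,"ty":0,"tz":0.5,"ax":0,"ay":0,"az":0},
  {"tx":0,"ty":0,"tz":0.34,"ax":0,"ay":0,"az":0},
  {"tx":0,"ty":0,"tz":0,"ax":0,"ay":0,"az":0},
  {"tx":0,"ty":0,"tz":0,"ax":0,"ay":0,"az":0},
])

```text
time_s: 13.88
ee_pos: [0.4746, 0.2036, 0.2194]
eef_rot: [-3.141, -0.001, 0.141]
force: [0.5, 0.4, -1.8]
grip_width: 0.0376
grip_force: 50.0
```

```bash
python3 look.py w4
```

```text
[0.47458878 0.20357207 0.21939225] [-3.14136993e+00 -1.17167124e-03  1.40557723e-01] [ 3.34273766e-01  4.63290810e-01  1.77721954e+00 -8.93604690e-06
  8.99889671e-01  1.76451779e+00] [ 0.48401851  0.35621504 -1.82894835] 13.875
```

View pics/w4.png

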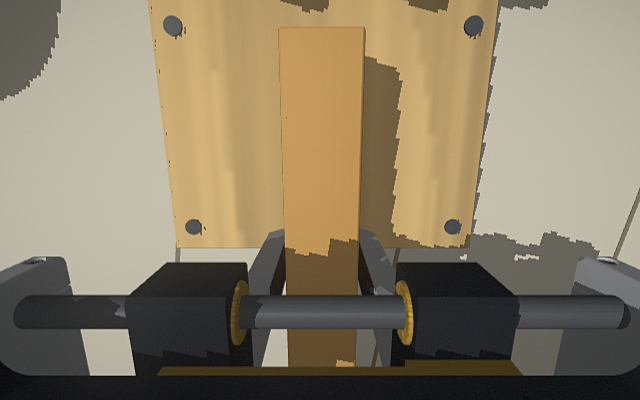

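The bed screws at (172,26), (473,25), (193,227) and (453,227) lie square to and centred on the batten. Now I go in gently.

Emit:
apply_moves([
  {"tx":0.4,"ty":0,"tz":0.04,"ax":0,"ay":0,"az":0},
  {"tx":0.4,"ty":0,"tz":0,"ax":0,"ay":0,"az":0},
  {"tx":0.3,"ty":0,"tz":0,"ax":0,"ay":0,"az":0},
  {"tx":0.1,"ty":0,"tz":0,"ax":0,"ay":0,"az":0},
  {"tx":0,"ty":0,"tz":0,"ax":0,"ay":0,"az":0},
])

```text
time_s: 14.55
ee_pos: [0.5101, 0.2085, 0.2173]
eef_rot: [3.142, 0.0, 0.141]
force: [-0.5, -0.2, -1.5]
grip_width: 0.0375
grip_force: 50.0
```

Emit:
apply_moves([
  {"tx":0.1,"ty":0,"tz":0,"ax":0,"ay":0,"az":0},
  {"tx":0.1,"ty":0,"tz":0,"ax":0,"ay":0,"az":0},
  {"tx":0.1,"ty":0,"tz":0,"ax":0,"ay":0,"az":0},
  {"tx":0,"ty":0,"tz":0,"ax":0,"ay":0,"az":0},
])

```text
time_s: 15.05
ee_pos: [0.5189, 0.2098, 0.2174]
eef_rot: [3.142, 0.0, 0.141]
force: [-2.9, -0.5, -1.5]
grip_width: 0.0378
grip_force: 50.0
```

Emit:
apply_moves([
  {"tx":0.1,"ty":0,"tz":0,"ax":0,"ay":0,"az":0},
  {"tx":0.1,"ty":0,"tz":0,"ax":0,"ay":0,"az":0},
  {"tx":0.1,"ty":0,"tz":0,"ax":0,"ay":0,"az":0},
  {"tx":0,"ty":0,"tz":0,"ax":0,"ay":0,"az":0},
  {"tx":0,"ty":0,"tz":0,"ax":0,"ay":0,"az":0},
])

```text
time_s: 15.68
ee_pos: [0.5275, 0.2111, 0.2173]
eef_rot: [3.141, 0.002, 0.141]
force: [-8.7, -1.4, 2.0]
grip_width: 0.0375
grip_force: 50.0
```

```bash
python3 look.py w5
```

```text
[0.52754085 0.21107488 0.21730538] [3.14136872e+00 1.98475837e-03 1.40674162e-01] [3.16127681e-01 5.60281854e-01 1.62611971e+00 1.54062496e-04
 9.57184470e-01 1.74616078e+00] [-8.74924266 -1.43138769  1.97330166] 15.675
```

View pics/w5.png

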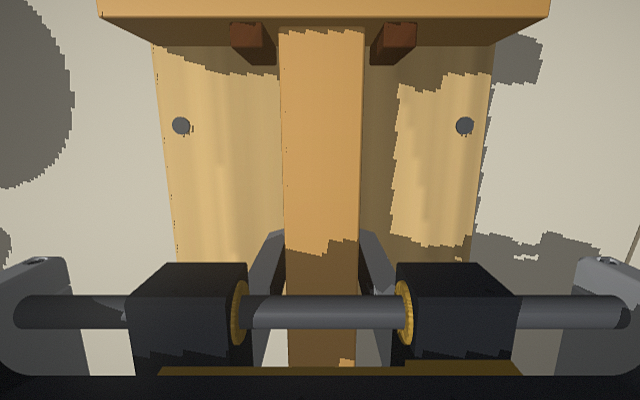

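The batten is square between the cheeks (cheeks at u 230–277 and 370–416). It seems to bear on the bed slightly (fz up), so I'll ease it up by just under 1 mm and push further.

Emit:
apply_moves([
  {"tx":0,"ty":0,"tz":-0.03,"ax":0,"ay":0,"az":0},
  {"tx":0,"ty":0,"tz":0,"ax":0,"ay":0,"az":0},
  {"tx":0,"ty":0,"tz":0,"ax":0,"ay":0,"az":0},
])

```text
time_s: 16.1
ee_pos: [0.5273, 0.211, 0.2177]
eef_rot: [3.141, 0.003, 0.141]
force: [-9.8, -0.8, -0.7]
grip_width: 0.0374
grip_force: 50.0
```

Emit:
apply_moves([
  {"tx":0.06,"ty":0,"tz":0,"ax":0,"ay":0,"az":0},
  {"tx":0,"ty":0,"tz":0,"ax":0,"ay":0,"az":0},
  {"tx":0,"ty":0,"tz":0,"ax":0,"ay":0,"az":0},
])

```text
time_s: 16.48
ee_pos: [0.529, 0.2113, 0.2176]
eef_rot: [3.141, 0.004, 0.141]
force: [-9.1, -0.8, -0.5]
grip_width: 0.038
grip_force: 50.0
```

Emit:
apply_moves([
  {"tx":0.06,"ty":0,"tz":0,"ax":0,"ay":0,"az":0},
  {"tx":0.04,"ty":0,"tz":0,"ax":0,"ay":0,"az":0},
  {"tx":0,"ty":0,"tz":0,"ax":0,"ay":0,"az":0},
  {"tx":0,"ty":0,"tz":0,"ax":0,"ay":0,"az":0},
])

```text
time_s: 16.98
ee_pos: [0.5318, 0.2117, 0.2176]
eef_rot: [3.141, 0.004, 0.141]
force: [-12.1, -1.5, -0.4]
grip_width: 0.0379
grip_force: 50.0
```

Emit:
apply_moves([
  {"tx":0,"ty":0,"tz":0,"ax":0,"ay":0,"az":0},
])

```text
time_s: 17.1
ee_pos: [0.5318, 0.2117, 0.2176]
eef_rot: [3.141, 0.004, 0.141]
force: [-12.4, -2.1, 0.0]
grip_width: 0.0377
grip_force: 50.0
```

Emit:
apply_moves([
  {"tx":0,"ty":0,"tz":0,"ax":0,"ay":0,"az":0},
])

```text
time_s: 17.23
ee_pos: [0.5318, 0.2117, 0.2176]
eef_rot: [3.141, 0.004, 0.141]
force: [-12.3, -1.5, 1.8]
grip_width: 0.038
grip_force: 50.0
```

```bash
python3 look.py w6
python3 - <<'E'
import pickle
from h import *
# shift of rail vs bed: rail front top edge forward distance from screws (w3 relaxed: rail 151.4, rear screws 121.4 => 30.0)
from station import *
for i in range(6):
    f=get_obs();camera("top");print(f["force"].round(2))
E
```

```text
[0.53181661 0.21171118 0.21758976] [3.14111969 0.00431139 0.14079634] [3.14840040e-01 5.67797000e-01 1.61280112e+00 3.41470897e-04
 9.65322713e-01 1.74464405e+00] [-12.29278707  -1.53443128   1.84135764] 17.225
[-11.89  -2.47   0.44]
[-11.68  -1.73   0.26]
[-12.06  -1.86   0.4 ]
[-12.28  -1.7    0.78]
[-11.91  -1.48   0.52]
[-12.08  -1.96   1.24]
```

View pics/w6.png

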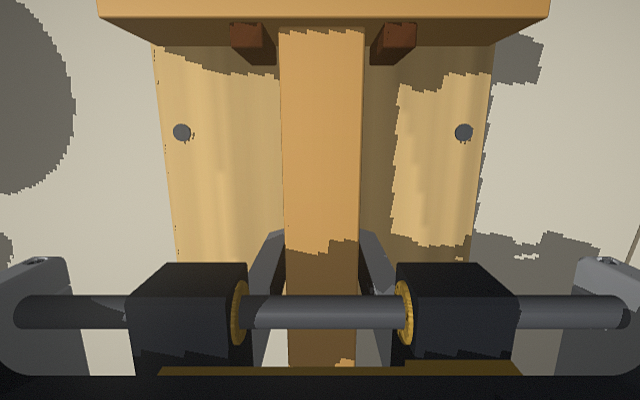

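The batten sits flush and square between the cheeks, and the push is steady at about 12.1 N. I'll hold it there.

Emit:
apply_moves([
  {"tx":0,"ty":0,"tz":0,"ax":0,"ay":0,"az":0},
  {"tx":0,"ty":0,"tz":0,"ax":0,"ay":0,"az":0},
  {"tx":0,"ty":0,"tz":0,"ax":0,"ay":0,"az":0},
  {"tx":0,"ty":0,"tz":0,"ax":0,"ay":0,"az":0},
  {"tx":0,"ty":0,"tz":0,"ax":0,"ay":0,"az":0},
  {"tx":0,"ty":0,"tz":0,"ax":0,"ay":0,"az":0},
  {"tx":0,"ty":0,"tz":0,"ax":0,"ay":0,"az":0},
  {"tx":0,"ty":0,"tz":0,"ax":0,"ay":0,"az":0},
  {"tx":0,"ty":0,"tz":0,"ax":0,"ay":0,"az":0},
  {"tx":0,"ty":0,"tz":0,"ax":0,"ay":0,"az":0},
  {"tx":0,"ty":0,"tz":0,"ax":0,"ay":0,"az":0},
  {"tx":0,"ty":0,"tz":0,"ax":0,"ay":0,"az":0},
])

```text
time_s: 19.08
ee_pos: [0.5318, 0.2117, 0.2176]
eef_rot: [3.141, 0.004, 0.141]
force: [-12.4, -1.6, -0.5]
grip_width: 0.0375
grip_force: 50.0
```

Emit:
apply_moves([
  {"tx":0,"ty":0,"tz":0,"ax":0,"ay":0,"az":0},
  {"tx":0,"ty":0,"tz":0,"ax":0,"ay":0,"az":0},
  {"tx":0,"ty":0,"tz":0,"ax":0,"ay":0,"az":0},
  {"tx":0,"ty":0,"tz":0,"ax":0,"ay":0,"az":0},
  {"tx":0,"ty":0,"tz":0,"ax":0,"ay":0,"az":0},
  {"tx":0,"ty":0,"tz":0,"ax":0,"ay":0,"az":0},
  {"tx":0,"ty":0,"tz":0,"ax":0,"ay":0,"az":0},
  {"tx":0,"ty":0,"tz":0,"ax":0,"ay":0,"az":0},
  {"tx":0,"ty":0,"tz":0,"ax":0,"ay":0,"az":0},
  {"tx":0,"ty":0,"tz":0,"ax":0,"ay":0,"az":0},
  {"tx":0,"ty":0,"tz":0,"ax":0,"ay":0,"az":0},
  {"tx":0,"ty":0,"tz":0,"ax":0,"ay":0,"az":0},
])

```text
time_s: 20.58
ee_pos: [0.5318, 0.2117, 0.2176]
eef_rot: [3.141, 0.004, 0.141]
force: [-12.5, -1.2, 0.2]
grip_width: 0.0377
grip_force: 50.0
```

```bash
python3 -c "
from station import *
print(get_obs()['force']);print(hand_in())"
```

```text
[-12.49907186  -1.16112794   0.18035769]
the job is handed in; nothing more can be done
None
```

I handed the job in at about 20.6 s with the long batten still gripped, square between the cheeks, and pressed against the rail at about 12 N for over 3 s; the bystanders were not touched as far as I could see, and no verdict came back.

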